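# Tap the die blank down onto its parallels

## Robot

A 7-joint arm with a two-finger parallel gripper is mounted at the origin on the work surface. World frame = base frame: x ahead of the robot, y to its left, z up, the work surface at z = 0. Lengths are in m, angles in rad, forces in N, time in s.
With the tool pointing down it reaches from about 0.425 to 0.95 m from the base axis. Payload 16.7 kg.
Tool frame: the origin (TCP) lies at the very end of the fingers, on their centre line; the grasp point (between the pads) lies 19 mm behind it; z points along the fingers, y is the line along which they close (so a half turn about z gives the same grasp; the last joint's range is limited). The gripper opens to 94 mm and grips with 3 to 60 N. Pads are 16 mm wide; open, the fingers measure 119 mm over their backs; the gripper's body (75 mm by 177 mm) begins 78 mm behind the grasp point.
Start: joints at [-1.343, 0.426, 0.074, 1.606, -0.034, 1.111, -0.067], TCP at [0.248, 0.628, 0.205] pointing down, gripper open.
Joint ranges: [-2.85, 2.85], [-0.5, 2.14], [-1.23, 1.37], [0.21, 2.46], [-1.02, 4.16], [0.16, 2.05], [-2.73, 2.73]. Speed limits (rad/s): [1.89, 1.89, 2.39, 2.39, 3.01, 3.01, 3.01].

## Interface

Orientations are given as [roll, pitch, yaw] about the fixed x, y, z axes, in that order (R = Rz(yaw) Ry(pitch) Rx(roll)).
In Python, from station import * gives the robot as it stands.
- The arm moves only by the shell command python3 -m creep 'ROWS'. ROWS is JSON, a list that holds one entry, the list of rows, each a list of 7 numbers: the shift along the tool's x, y, z normalised to -1 to 1, where 1 is 4 cm, then the turn, a rotation vector about the tool's x, y, z normalised to -1 to 1, where 1 is 8 degrees, then the closure in counts, from 0 (fully open) to 255 (shut). In form: [[[tx, ty, tz, wx, wy, wz, gripper], ...]]. A call has 1 to 20 rows; each row shifts and turns the commanded pose from where the row before left it, along the tool's axes as they then stand; what a row does not reach is not made up. A row lasts 1/10 s, in which the tool goes at most 50 mm and 8.59 degrees, less where a joint would pass 70% of its speed; a pose out of reach is approached as far as the arm can. A call with a number of a shift or a turn outside -1 to 1 is refused whole. A call with a gripper value outside its range is refused whole. The fingers move at their own pace and stop on an object; the grip force is fixed at half the most. Time passes only in rows, so rows that do not move let the fingers close. It gives the time, the measured TCP pose, the force, the opening and the grip force at its end, in the units of the state.
- sense(): the state, without advancing time (a new reading comes with each control period).
- camera(name): name is "scene" or "top"; returns a dict with "pixels" (480x640x3 uint8, red, green, blue), "range_z" (480x640 float32, m along the optical axis (not along the pixel's ray), 0 where there is no reading), "camera_matrix" (3x3 intrinsics, pixels), "rvec" (rotation vector, rad) and "tvec" (3), from world to camera coordinates, as OpenCV has them. Camera axes: x right, y down, z forward; pixel columns grow to the right and rows downward; lengths in m; the calibration is good to about 2 mm. A picture is of the moment at which its call begins.
- hand_in(): hands the job in; it is judged then, once.
The state is a dict: "clock": time; "qpos": joint angles; "dq": joint speeds; "joint_torque": joint torques, N m; "eef_pos": TCP position; "orientation": TCP orientation; "contact_force": force on the tool from outside, world axes, zero at the start; "torque": the same for the moment, N m; "grip_width": opening from 0.0 (shut) to 1.0 (fully open); "gripper_force": force on a finger pad.
Only numpy, scipy, OpenCV 4.12 (cv2) and the standard library are available. Lean on these libraries where they do the work, as an engineer would, in place of code of your own. Each camera call takes 0.05 s, during which the arm holds its last target. There are 200 camera calls.

## Task

The metal block in the bench vise stands too high and crooked above the two steel parallels under it, and the parallels have slipped lengthwise: first slide them back until both stick out evenly past the two ends of the block. Then, using the round white maul and not your fingers, tap the block down with light blows of the side of the maul's head until it sits fully and level on both parallels, trapping them. Finally lay the maul on its side in its wooden rest so that it cannot roll away, and leave everything else on the bench where it is.

Things in the scene. Friction and masses are not known exactly. Their poses are not given: they have to be found in the camera images.
- vise: Low bench vise, fixed. Base 150 (x) x 140 (y) x 20 mm high; two jaws 130 mm long along y, inner faces 30 mm and outer faces 62 mm from the centre, tops 66 mm above the bench; clamp screw and bar reach 118 mm to +x, 57 mm high. Origin: centre of its underside, z up. The bed between the jaws is 20 mm up, its middle rib 31 mm wide, 6 mm high; the gap is open at the +y and -y ends.
- block: Aluminium block 60 (x) x 100 (y) x 30 mm high in the tight jaws; origin: centre of its underside, axes as the vise's when level. It starts 10 to 16 mm above the parallels, tipped up to 0.14 rad along y. Jaw friction holds it where it is left; 6 to 10 N of downward push moves it down or rocks it about its middle, until it stops hard on the parallels. The jaws are not to be opened.
- block_end_left (a point): Middle of the block's top edge at its +y end, 30 mm above its underside. Fully down it is 74 mm above the bench (24 mm parallels on the 20 mm bed).
- block_end_right (a point): The same at the block's -y end, 100 mm from block_end_left.
- par_a_mid (a point): Centre of one parallel: loose plain steel bar 12 (x) x 180 (y) x 24 mm high, 0.25 kg, lying on the vise bed along the jaws in a 15 mm wide guide channel, 23 mm to one side of the vise's centre line (either side). Starts up to 56 mm off centre along y, either way. Centred, it sticks out 40 mm past each end of the block, 20 mm past the vise base. Push it by its end.
- par_b_mid (a point): Centre of the other, identical parallel, beside the other jaw; also up to 56 mm off either way.
- maul_head (a point): Centre of the maul's head. The maul, 0.24 to 0.39 kg, lies loose on its side and rolls if pushed: white cylinder head 58 mm diameter x 80 mm long along its own x, centre 29 mm above the bench at the start; a wooden handle (up to 28 mm thick, 85 mm long) sticks out at the head's -x end. Grip the head across its diameter from above.
- rest_seat (a point): Where the head's centre lies when the maul is in its rest, 44 mm above the bench. The rest: fixed wooden base 74 (x) x 110 (y) x 10 mm with two rails along x, 32 mm apart inside, tops 20 mm above the bench; the head lies on the rails' inner edges, its axis along x, handle either way.
Mind the look-alikes: they are no part of the job. Leave any red or yellow look-alike of the part that bears rest_seat alone.

How it is judged:
On the way, in this order (a step that is already met when the one before it is completed fails the run):
1. both parallels slid back under the block, evenly (within 12 mm), while it is still up (y of par_a_mid in the frame of vise between -0.012 and 0.012 m and y of par_b_mid in the frame of vise between -0.012 and 0.012 m and z of each of par_a_mid, par_b_mid in the frame of vise below 0.036 m and z of any of block_end_left, block_end_right in the frame of vise above 0.08 m), for 0.2 s.
2. the block is down at both ends (within 1.5 mm) with the parallels trapped beneath it (y of par_a_mid in the frame of vise between -0.012 and 0.012 m and y of par_b_mid in the frame of vise between -0.012 and 0.012 m and z of each of block_end_left, block_end_right in the frame of vise below 0.0755 m and contact force between block and par_a above 0.5 N and contact force between block and par_b above 0.5 N), for 0.2 s.
At the end, for the whole second after the job is handed in: Both parallels lie on the bed, centred along the vise within 12 mm; both ends of the block are at most 1.5 mm above fully down and it presses on both parallels; the maul lies at rest in its rest, its head's centre within 20 mm of the seat and its axis within 0.2 rad of the rails (all of step 2 and z of each of par_a_mid, par_b_mid in the frame of vise below 0.036 m and horizontal distance between maul_head and rest_seat below 0.02 m and height (world z) of maul_head between 0.04 and 0.048 m and angle between the x axis of maul_head and the x axis of rest_seat, either way round below 0.2 rad and linear speed of maul below 0.02 m/s); the robot touches nothing.
It fails at once if the block is pushed with the gripper instead of the maul (over 3 N) (contact force between the fingers and block above 3 N).
It fails at once if the block is hit hard with the maul (over 400 N, a swung or dropped maul rather than a tap) (contact force between maul and block above 400 N).
It fails at once if one of the other things on the bench is moved by more than 30 mm (distance of any of tin, stone, jar, glue, bar, sander, awl from where it was at the start of the episode above 0.03 m).
It also fails if it takes over 72 s, if anything falls off the work surface, if the arm or the gripper's body presses on something with over 40 N, if the wrist force passes 120 N, or if a joint passes its speed limit or range.

## Working session

There is one attempt and no reset: what is moved stays moved. The work goes in short steps, Python scripts to look and compute and a shell command to move; the robot and the scene stay as the last step left them, time stands still between calls to the robot, and variables do not carry over. Pictures are saved under pics/ and viewed, at most 10 in all, crops included, and the job is handed in when it is done.

```bash
ls; mkdir -p pics; cat > h.py <<'E'
from station import *
import numpy as np, cv2
def snap(n):
    c=camera(n); np.savez('/tmp/'+n+'.npz',**{k:np.array(v) for k,v in c.items()}); return c
def load(n): return dict(np.load('/tmp/'+n+'.npz'))
def world(c,u,v,z=None):
    """pixel -> world by depth; or by plane height z"""
    K=np.array(c['camera_matrix']);R=cv2.Rodrigues(np.array(c['rvec'],float))[0];t=np.array(c['tvec'],float).ravel()
    ray=np.linalg.inv(K)@[u,v,1.]
    o=-R.T@t
    if z is None: return o+R.T@(ray*float(c['range_z'][int(round(v)),int(round(u))]))
    d=R.T@ray; return o+d*(z-o[2])/d[2]
def cloud(c):
    K=np.array(c['camera_matrix']);R=cv2.Rodrigues(np.array(c['rvec'],float))[0];t=np.array(c['tvec'],float).ravel()
    v,u=np.mgrid[:480,:640]; p=np.stack([u,v,np.ones_like(u)],-1)@np.linalg.inv(K).T*np.asarray(c['range_z'])[...,None]
    return (p-t)@R
def proj(c,p):
    return cv2.projectPoints(np.array(p,float).reshape(-1,3),np.array(c['rvec'],float),np.array(c['tvec'],float),np.array(c['camera_matrix']),None)[0].reshape(-1,2)
E
python3 - <<'E'
from h import *
for n in ('scene','top'):
    c=snap(n); cv2.imwrite(f'pics/{n}0.png',cv2.cvtColor(c['pixels'],cv2.COLOR_RGB2BGR))
    R=cv2.Rodrigues(np.array(c['rvec'],float))[0]; print(n,-R.T@np.array(c['tvec']).ravel(),R[2])
print(sense())
E
```

```text
pics
scene [ 0.87747561 -0.42339271  0.88485813] [-0.31031852  0.5318473  -0.78793456]
top [0.35631542 0.0992545  1.41909664] [ 0.13282847  0.01609128 -0.99100841]
{'clock': 0.1, 'qpos': array([-1.34352273,  0.42666824,  0.07390214,  1.60655141, -0.03407045,
        1.11080239, -0.06709263]), 'dq': array([-7.64326716e-04, -1.65824013e-03,  3.70855832e-04, -6.41716015e-04,
       -1.38081631e-03,  1.36463480e-03,  2.68788258e-05]), 'joint_torque': array([ 5.79423373e-03, -9.37468600e+01,  3.67574975e+00, -4.55042732e+01,
       -4.87011170e-02,  1.69176981e-02,  9.20922594e-05]), 'eef_pos': array([0.24826459, 0.62725322, 0.20484422]), 'orientation': array([-3.14043021e+00,  1.28675052e-04,  2.76476301e+00]), 'contact_force': array([-0.80973787, -0.15362139,  1.12455594]), 'torque': array([-0.06457371,  0.01329017,  0.02362655]), 'gripper_force': 0.0, 'grip_width': 1.0008920653019597}
```

View pics/scene0.png

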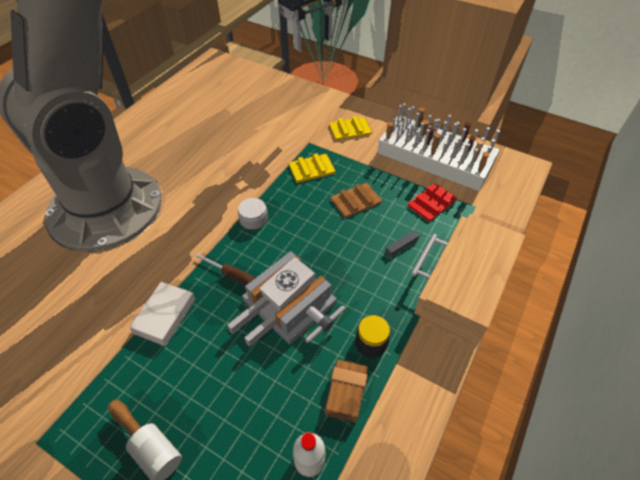

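View pics/top0.png

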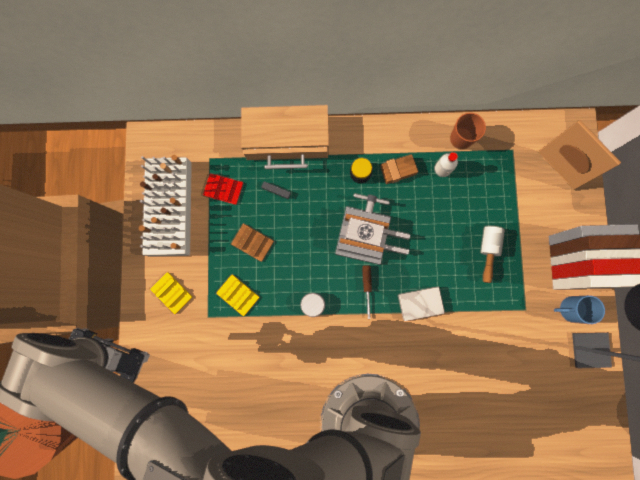

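The scene view shows the vise at (290,300) and the maul at (152,450). Four things could pass for the rest: plain wood at (356,200), yellow at (312,167) and (350,128), and red at (432,203). In the top view these are wood (253,243), yellow (238,295) and (172,293), and red (223,189). I choose the plain wooden one. Both parallels stick out towards −y, on the right in the top view at (405,235) and (405,250).

```bash
python3 - <<'E'
from h import *
t=load('top'); s=load('scene')
im=cv2.cvtColor(t['pixels'],cv2.COLOR_RGB2BGR)
a=cv2.resize(im[185:285,325:425],(400,400),interpolation=cv2.INTER_CUBIC)
b=cv2.resize(im[215:275,225:285],(400,400),interpolation=cv2.INTER_CUBIC)
s_im=cv2.cvtColor(s['pixels'],cv2.COLOR_RGB2BGR)
cv2.imwrite('pics/crop1.png',np.hstack([a,b]))
cv2.imwrite('pics/crop2.png',cv2.resize(s_im[235:355,190:350],(800,600),interpolation=cv2.INTER_CUBIC))
P=cloud(t)
def rect(mask,name):
    p=P[mask]; print(name,len(p),p.mean(0).round(4),p.min(0).round(3),p.max(0).round(3)); r=cv2.minAreaRect(p[:,:2].astype(np.float32)); print('  ',np.round(r[0],4),np.round(r[1],4),round(r[2],1)); 
def box(u0,u1,v0,v1):
    m=np.zeros((480,640),bool); m[v0:v1,u0:u1]=1; return m
Z=P[...,2]
rect(box(230,276,222,264)&(Z>.006)&(Z<.03),'rest')
rect(box(230,276,222,264)&(Z>.016)&(Z<.03),'rails')
rect(box(478,508,222,255)&(Z>.035),'maulhead-top')
rect(box(478,508,222,290)&(Z>.012),'maul')
rect(box(330,395,195,270)&(Z>.060)&(Z<.07),'jaws')
rect(box(345,388,213,255)&(Z>.074),'block')
rect(box(385,415,225,260)&(Z>.025)&(Z<.06),'pars')
for n,bx in dict(tin=(298,328,290,318),awl=(358,376,262,320),stone=(395,448,285,325),jar=(348,375,155,185),sander=(380,420,152,185),glue=(432,460,150,180),bar=(258,295,178,200)).items(): rect(box(*bx)&(Z>.006),n)
E
```

```text
rest 856 [0.5441 0.3407 0.0126] [0.482 0.271 0.006] [0.61  0.41  0.027]
   [0.5463 0.3404] [0.1275 0.1392] 0.0
rails 186 [0.5444 0.3411 0.0202] [0.495 0.3   0.016] [0.598 0.389 0.027]
   [0.5446 0.3415] [0.0936 0.0691] 58.3
maulhead-top 526 [ 0.5254 -0.3759  0.0629] [ 0.356 -0.418  0.035] [0.571 0.099 1.419]
   [ 0.4688 -0.1565] [0.0891 0.5516] 14.6
maul 806 [ 0.5011 -0.3697  0.0605] [ 0.356 -0.418  0.016] [0.571 0.099 1.419]
   [ 0.4039 -0.1841] [0.1509 0.5546] 24.8
jaws 838 [0.5558 0.0024 0.0659] [ 0.482 -0.075  0.06 ] [0.665 0.079 0.07 ]
   [ 0.5815 -0.0051] [0.1295 0.1745] 75.6
block 742 [0.555  0.0016 0.0992] [ 0.356 -0.067  0.074] [0.598 0.099 1.419]
   [0.4724 0.0208] [0.1079 0.2656] 74.5
pars 257 [ 0.5333 -0.0959  0.0424] [ 0.495 -0.134  0.025] [ 0.579 -0.061  0.054]
   [ 0.5377 -0.0968] [0.0824 0.0691] 75.6
tin 473 [0.3511 0.1562 0.0574] [0.313 0.099 0.006] [0.395 0.194 1.419]
   [0.354  0.1466] [0.0946 0.0807] 88.7
awl 321 [ 0.4069 -0.0051  0.0415] [ 0.304 -0.033  0.006] [0.475 0.099 1.419]
   [0.3976 0.0043] [0.1207 0.1683] 59.1
stone 1176 [ 0.3467 -0.16    0.0435] [ 0.288 -0.248  0.006] [0.403 0.099 1.419]
   [ 0.3446 -0.0745] [0.1148 0.3473] 0.7
jar 462 [0.7454 0.0045 0.066 ] [ 0.356 -0.041  0.006] [0.809 0.099 1.419]
   [0.5804 0.0254] [0.0855 0.464 ] 82.2
sander 750 [ 0.7543 -0.1135  0.0437] [ 0.356 -0.184  0.006] [0.82  0.099 1.419]
   [ 0.5835 -0.049 ] [0.1236 0.5283] 70.0
glue 412 [ 0.7515 -0.2457  0.0877] [ 0.356 -0.309  0.006] [0.822 0.099 1.419]
   [ 0.578  -0.1183] [0.0919 0.6143] 54.0
bar 237 [0.7022 0.2625 0.0358] [0.356 0.099 0.006] [0.746 0.319 1.419]
   [0.5528 0.1891] [0.4315 0.0967] 27.5
```

View pics/crop1.png

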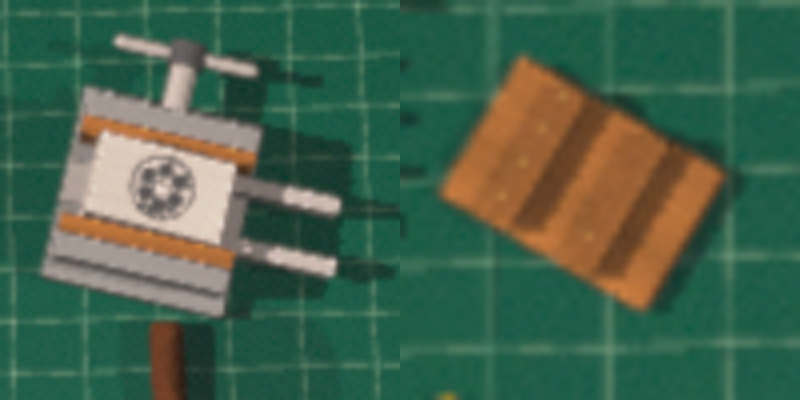

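View pics/crop2.png

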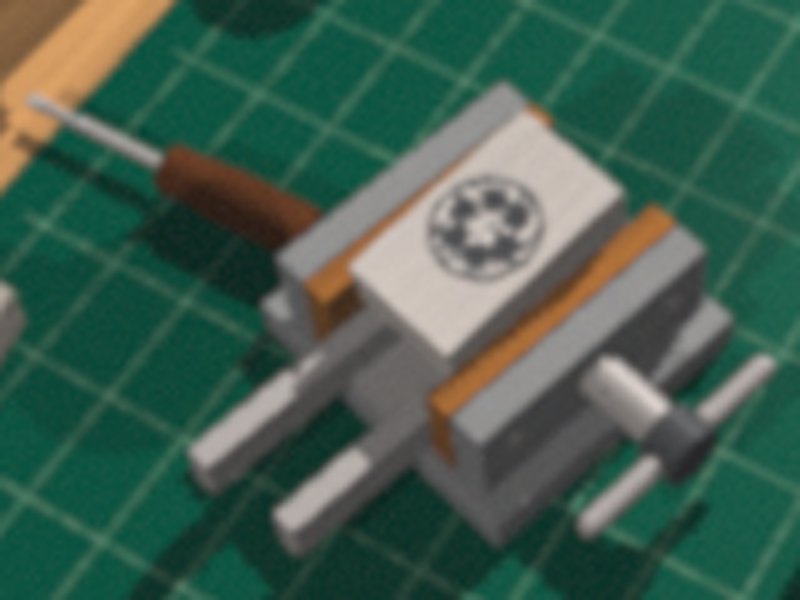

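The crops confirm the plain wooden rest, with its rails running from lower left to upper right. In the vise crop the block is tipped and both parallels stick out on the −y side only, with their ends at crop pixels (338,205) and (335,267). Next I fit poses to the depth cloud.

```bash
cat >> h.py <<'E'
from scipy.optimize import differential_evolution, minimize
def fitrect(p,L,W,guess,two=None):
    """(cx,cy,yaw) maximising soft overlap of xy points with footprint; two=inner gap half width (jaws)"""
    def f(q):
        c,s=np.cos(q[2]),np.sin(q[2]); d=p[:,:2]-q[:2]
        x=d[:,0]*c+d[:,1]*s; y=-d[:,0]*s+d[:,1]*c
        g=lambda e:1/(1+np.exp(-e/.0015))
        w=g(L/2-abs(x))*g(W/2-abs(y))
        if two: w*=g(abs(x)-two)
        return -w.sum()
    b=[(guess[0]-.03,guess[0]+.03),(guess[1]-.03,guess[1]+.03),(guess[2]-.25,guess[2]+.25)]
    r=differential_evolution(f,b,seed=0,tol=1e-8); return r.x,-r.fun/len(p)
def loc(p,q):
    c,s=np.cos(q[2]),np.sin(q[2]); d=p[:,:2]-q[:2]
    return np.c_[d[:,0]*c+d[:,1]*s,-d[:,0]*s+d[:,1]*c,p[:,2]]
E
python3 - <<'E'
from h import *
for n in ('top','scene'):
    c=load(n); P=cloud(c); Z=P[...,2]; ok=np.asarray(c['range_z'])>0
    near=lambda x,y,r:ok&(np.hypot(P[...,0]-x,P[...,1]-y)<r)
    print(n)
    m=near(.55,0,.12)
    v,fr=fitrect(P[m&(Z>.062)&(Z<.0695)],.124,.13,(.555,.0,-.25),two=.034); print('vise',v.round(4),round(fr,2))
    # alternative: anything above 8mm
    l=loc(P[m],v)
    b=l[(abs(l[:,0])<.026)&(abs(l[:,1])<.045)&(l[:,2]>.076)&(l[:,2]<.12)]
    A=np.c_[b[:,1],b[:,0],np.ones(len(b))]; k=np.linalg.lstsq(A,b[:,2],rcond=None)[0]; print('block z=',k.round(4),'ends +y,-y',(k[2]+.05*k[0]).round(4),(k[2]-.05*k[0]).round(4))
    for sx in (1,-1):
        e=l[(abs(l[:,0]-sx*.023)<.004)&(abs(l[:,2]-.044)<.006)&(abs(l[:,1])>.052)]
        print('par',sx,len(e),e[:,1].min().round(4),e[:,1].max().round(4))
    m=near(.545,.34,.1)
    r,fr=fitrect(P[m&(Z>.006)&(Z<.025)],.074,.11,(.545,.34,-.53)); print('rest',r.round(4),round(fr,2))
    m=near(.53,-.385,.09)
    p=P[m&(Z>.03)]; r,fr=fitrect(p,.08,.058,(.53,-.38,-.1)); print('maul',len(p),r.round(4),round(fr,2),p[:,2].max())
E
```

```text
top
vise [ 0.5584  0.0009 -0.2542] 0.84
block z= [0.1373 0.008  0.0873] ends +y,-y 0.0942 0.0805
par 1 55 -0.1187 -0.0544
par -1 51 -0.1214 -0.053
rest [ 0.5444  0.341  -0.5375] 0.83
maul 646 [ 0.5258 -0.382  -0.1978] 0.8 0.06607696367499277
scene
vise [ 5.569e-01  5.000e-04 -2.402e-01] 0.81
block z= [0.1399 0.0006 0.0876] ends +y,-y 0.0946 0.0806
par 1 105 -0.1186 -0.052
par -1 113 -0.1207 -0.0522
rest [ 0.5466  0.3393 -0.5387] 0.93
maul 2088 [ 0.5314 -0.3843 -0.1982] 0.82 0.062325045781629035
```

```bash
cat >> h.py <<'E'
from scipy.spatial.transform import Rotation as Ro
VISE=np.array([.5577,.0007,-.247]); REST=np.array([.5455,.340,-.538])
def vw(x,y,z,q=VISE):
    c,s=np.cos(q[2]),np.sin(q[2]); return np.array([q[0]+c*x-s*y,q[1]+s*x+c*y,z])
def plan(p,yaw):
    """units left to do: turn first (rotvec/8deg), then shift along tool axes (/4cm) after the turn"""
    s=sense(); R0=Ro.from_euler('xyz',s['orientation']); R1=Ro.from_euler('xyz',[np.pi,0,yaw])
    print('t',s['clock'],'tcp',s['eef_pos'].round(4),'rpy',s['orientation'].round(3),'grip',round(s['grip_width'],3),'F',s['contact_force'].round(1))
    print('turn',np.round(np.degrees((R0.inv()*R1).as_rotvec())/8,3),'shift',np.round(R1.inv().apply(np.array(p)-s['eef_pos'])/.04,3))
E
python3 -m creep '[[[0,0,0,0,0,0.938,164],[0,0,0,0,0,0.938,164],[0,0,0,0,0,0.938,164],[0,0,0,0,0,0.938,164],[0,0,0,0,0,0.938,164],[0,0,0,0,0,0.938,164],[0,0,0,0,0,0.938,164],[0,0,0,0,0,0.938,164],[0,0,0,0,0,0.938,164],[0,0,0,0,0,0.938,164],[0,0,0,0,0,0.938,164],[0,0.9,0,0,0,0,164],[0,0.9,0,0,0,0,164],[0,0.9,0,0,0,0,164],[0,0.9,0,0,0,0,164]]]'
python3 -c "
from h import *
plan(vw(0,-.15,.16),1.324)"
```

```text
clock: 1.6
eef_pos: [0.3891, 0.5919, 0.2051]
orientation: [-3.141, 0.001, 1.324]
contact_force: [-1.2, 0.9, 0.0]
grip_width: 0.358
gripper_force: 0.0
t 1.6 tcp [0.3891 0.5919 0.2051] rpy [-3.141e+00  1.000e-03  1.324e+00] grip 0.358 F [-1.2  0.9  0. ]
turn [-0.001  0.004  0.003] shift [-17.052   7.698   1.128]
```

```bash

python3 -m creep '[[[-0.95,0.43,0.06,0,0,0,164],[-0.95,0.43,0.06,0,0,0,164],[-0.95,0.43,0.06,0,0,0,164],[-0.95,0.43,0.06,0,0,0,164],[-0.95,0.43,0.06,0,0,0,164],[-0.95,0.43,0.06,0,0,0,164],[-0.95,0.43,0.06,0,0,0,164],[-0.95,0.43,0.06,0,0,0,164],[-0.95,0.43,0.06,0,0,0,164],[-0.95,0.43,0.06,0,0,0,164],[-0.95,0.43,0.06,0,0,0,164],[-0.95,0.43,0.06,0,0,0,164],[-0.95,0.43,0.06,0,0,0,164],[-0.95,0.43,0.06,0,0,0,164],[-0.95,0.43,0.06,0,0,0,164],[-0.95,0.43,0.06,0,0,0,164],[-0.95,0.43,0.06,0,0,0,164],[-0.9,0.4,0.06,0,0,0,164],[0,0,0,0,0,0,164]]]'
python3 -c "
from h import *
plan(vw(0,-.15,.028),1.324)"
```

```text
clock: 3.5
eef_pos: [0.5201, -0.1496, 0.1621]
orientation: [3.141, 0.002, 1.318]
contact_force: [0.3, 0.7, 0.7]
grip_width: 0.357
gripper_force: 0.0
t 3.5 tcp [ 0.5201 -0.1496  0.1621] rpy [3.141e+00 2.000e-03 1.318e+00] grip 0.357 F [0.3 0.7 0.7]
turn [ 0.003  0.016 -0.043] shift [ 0.124 -0.007  3.354]
```

```bash

python3 -m creep '[[[0,0,0.7,0,0,-0.04,164],[0,0,0.7,0,0,0,164],[0,0,0.7,0,0,0,164],[0,0,0.65,0,0,0,164],[0,0,0.6,0,0,0,164],[0,0,0,0,0,0,164]]]'
python3 - <<'E'
from h import *
plan(vw(0,-.098,.028),1.324)
c=snap('scene'); im=cv2.cvtColor(c['pixels'],cv2.COLOR_RGB2BGR)
cv2.imwrite('pics/s1.png',cv2.resize(im[230:350,190:350],(640,480),interpolation=cv2.INTER_CUBIC))
E
```

```text
clock: 4.1
eef_pos: [0.5195, -0.1441, 0.0261]
orientation: [-3.139, 0.001, 1.33]
contact_force: [-1.0, -0.6, 3.2]
grip_width: 0.357
gripper_force: 1.0
t 4.1 tcp [ 0.5195 -0.1441  0.0261] rpy [-3.139e+00  1.000e-03  1.330e+00] grip 0.357 F [-1.  -0.6  3.2]
turn [-0.018  0.007  0.041] shift [ 1.293  0.042 -0.047]
```

View pics/s1.png

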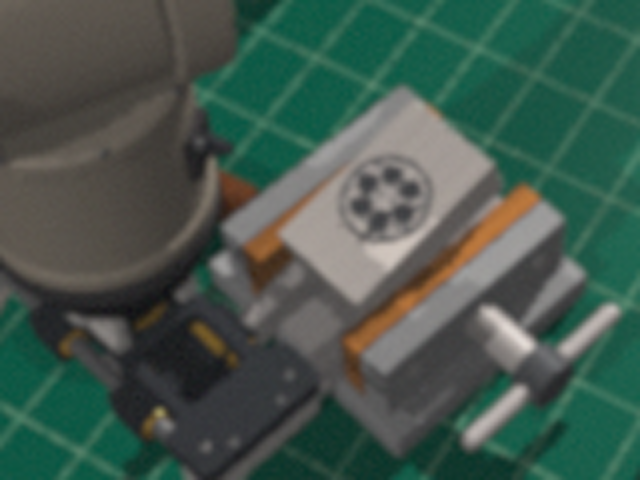

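The gripper is lowered just behind the parallels' −y ends, at about (260,370) in the crop, clear of the vise. Now I push.

```bash

python3 -m creep '[[[0.3,0,0,0,0,0.04,164],[0.2,0,0,0,0,0,164],[0.15,0,0,0,0,0,164],[0.15,0,0,0,0,0,164],[0.15,0,0,0,0,0,164],[0.15,0,0,0,0,0,164],[0.1,0,0,0,0,0,164],[0.08,0,0,0,0,0,164],[0,0,0,0,0,0,164],[0,0,0,0,0,0,164]]]'
python3 -c "
from h import *
plan(vw(0,-.098,.028),1.324)"
```

```text
clock: 5.15
eef_pos: [0.5351, -0.0958, 0.0296]
orientation: [3.137, 0.001, 1.323]
contact_force: [4.5, -12.9, 8.9]
grip_width: 0.357
gripper_force: 7.7
t 5.15 tcp [ 0.5351 -0.0958  0.0296] rpy [3.137e+00 1.000e-03 1.323e+00] grip 0.357 F [  4.5 -12.9   8.9]
turn [ 0.035  0.009 -0.004] shift [ 0.028 -0.042  0.04 ]
```

```bash

python3 -m creep '[[[-0.3,0,0,0,0,0,164],[-0.5,0,0,0,0,0,164],[-0.3,0,-0.6,0,0,0,164],[0,0,-1,0,0,0,164],[0,0,-1,0,0,0,164],[-1,0,-0.6,0,0,0,164],[-1,0,0,0,0,0,164],[-1,0,0,0,0,0,164],[-1,0,0,0,0,0,164]]]'
cat >> h.py <<'E'
def visestate():
    for n in ('top','scene'):
        c=snap(n); P=cloud(c); ok=np.asarray(c['range_z'])>0
        m=ok&(np.hypot(P[...,0]-VISE[0],P[...,1]-VISE[1])<.2); l=loc(P[m],VISE)
        b=l[(abs(l[:,0])<.026)&(abs(l[:,1])<.045)&(l[:,2]>.07)&(l[:,2]<.12)]
        if len(b)>50:
            A=np.c_[b[:,1],b[:,0],np.ones(len(b))]; k=np.linalg.lstsq(A,b[:,2],rcond=None)[0]; print(n,len(b),'block ends +y,-y',(k[2]+.05*k[0]).round(4),(k[2]-.05*k[0]).round(4),'x tilt',k[1].round(3))
        for sx in (1,-1):
          for sy in (1,-1):
            e=l[(abs(l[:,0]-sx*.023)<.004)&(abs(l[:,2]-.044)<.006)&(l[:,1]*sy>.052)&(abs(l[:,1])<.16)]
            if len(e): print('  par',sx,'side',sy,len(e),'far',(np.sort(sy*e[:,1])[-3:]).round(4))
E
python3 - <<'E'
from h import *
visestate(); plan(vw(0,-.098,.028),1.324)
E
```

```text
clock: 6.05
eef_pos: [0.4828, -0.2927, 0.1566]
orientation: [3.141, -0.001, 1.325]
contact_force: [0.9, -0.1, 0.2]
grip_width: 0.357
gripper_force: 0.0
top 546 block ends +y,-y 0.1048 0.0807 x tilt -0.003
  par 1 side 1 34 far [0.0889 0.0897 0.0901]
  par 1 side -1 28 far [0.0872 0.0878 0.089 ]
  par -1 side -1 80 far [0.1366 0.1391 0.1401]
scene 1034 block ends +y,-y 0.1053 0.0808 x tilt 0.001
  par 1 side 1 30 far [0.0876 0.089  0.0895]
  par 1 side -1 58 far [0.0888 0.0892 0.0893]
  par -1 side -1 153 far [0.1398 0.1398 0.1399]
t 6.15 tcp [ 0.4808 -0.2968  0.1568] rpy [3.141e+00 1.000e-03 1.318e+00] grip 0.358 F [ 0.3 -0.5 -0.9]
turn [ 0.002  0.009 -0.042] shift [5.232 0.046 3.22 ]
```

```bash

python3 - <<'E'
from h import *
t=load('top'); s=load('scene')
a=cv2.resize(cv2.cvtColor(t['pixels'],cv2.COLOR_RGB2BGR)[195:275,330:430],(400,320),interpolation=cv2.INTER_CUBIC)
b=cv2.resize(cv2.cvtColor(s['pixels'],cv2.COLOR_RGB2BGR)[240:360,200:350],(400,320),interpolation=cv2.INTER_CUBIC)
cv2.imwrite('pics/s2.png',np.hstack([a,b]))
E
```

```text
(no output)
```

View pics/s2.png

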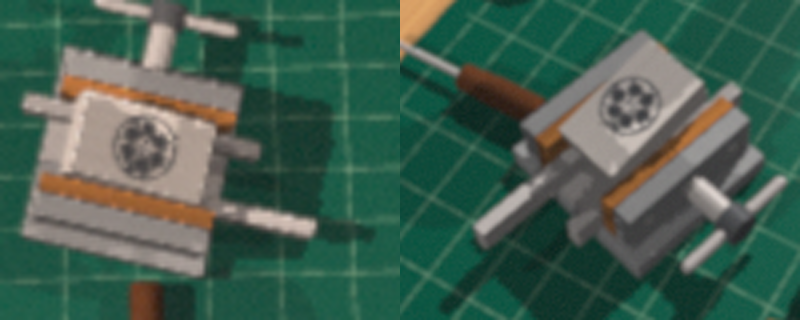

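The picture shows the +x parallel centred, with stubs on both sides. The −x parallel has come out to −y, its end at about (315,228) in the left half. The block's +y end also rose, so that bar was levered. I check its height profile before pushing it alone with closed fingers.

```bash

python3 - <<'E'
from h import *
for n in ('scene','top'):
    c=load(n); P=cloud(c); l=loc(P[(np.asarray(c['range_z'])>0)],VISE)
    for y in np.arange(-.145,-.05,.01):
        e=l[(abs(l[:,1]-y)<.005)&(l[:,0]<-.012)&(l[:,0]>-.034)&(l[:,2]>.03)&(l[:,2]<.07)]
        if len(e): print(n,y.round(3),len(e),'x %.4f..%.4f z %.4f'%(*np.percentile(e[:,0],[5,95]),np.median(e[:,2])))
plan(vw(-.023,-.17,.15),1.324)
E
```

```text
scene -0.145 5 x -0.0260..-0.0175 z 0.0347
scene -0.135 49 x -0.0290..-0.0175 z 0.0435
scene -0.125 41 x -0.0283..-0.0173 z 0.0433
scene -0.115 40 x -0.0281..-0.0178 z 0.0431
scene -0.105 42 x -0.0286..-0.0175 z 0.0442
scene -0.095 40 x -0.0291..-0.0177 z 0.0437
scene -0.085 38 x -0.0284..-0.0173 z 0.0443
scene -0.075 40 x -0.0288..-0.0175 z 0.0441
scene -0.065 55 x -0.0332..-0.0174 z 0.0448
scene -0.055 71 x -0.0322..-0.0175 z 0.0464
top -0.145 2 x -0.0281..-0.0250 z 0.0456
top -0.135 16 x -0.0306..-0.0195 z 0.0445
top -0.125 15 x -0.0310..-0.0199 z 0.0442
top -0.115 16 x -0.0304..-0.0197 z 0.0427
top -0.105 15 x -0.0306..-0.0192 z 0.0437
top -0.095 16 x -0.0308..-0.0202 z 0.0432
top -0.085 16 x -0.0306..-0.0196 z 0.0441
top -0.075 16 x -0.0301..-0.0197 z 0.0431
top -0.065 14 x -0.0300..-0.0185 z 0.0453
top -0.055 11 x -0.0324..-0.0188 z 0.0472
t 6.15 tcp [ 0.4808 -0.2968  0.1568] rpy [3.141e+00 1.000e-03 1.318e+00] grip 0.358 F [ 0.3 -0.5 -0.9]
turn [ 0.002  0.009 -0.042] shift [ 3.433 -0.53   0.17 ]
```

```bash

python3 -m creep '[[[0.86,-0.13,0.04,0,0,-0.04,255],[0.86,-0.13,0.04,0,0,0,255],[0.86,-0.13,0.04,0,0,0,255],[0.85,-0.14,0.05,0,0,0,255],[0,0,0.8,0,0,0,255],[0,0,0.8,0,0,0,255],[0,0,0.8,0,0,0,255],[0,0,0.6,0,0,0,255],[0,0,0,0,0,0,255],[0,0,0,0,0,0,255]]]'
python3 -c "
from h import *
plan(vw(-.023,-.097,.030),1.324)"
```

```text
clock: 7.15
eef_pos: [0.4953, -0.1538, 0.0299]
orientation: [-3.141, 0.0, 1.33]
contact_force: [-0.2, 0.3, 0.7]
grip_width: 0.006
gripper_force: 0.0
t 7.15 tcp [ 0.4953 -0.1538  0.0299] rpy [-3.141  0.     1.33 ] grip 0.006 F [-0.2  0.3  0.7]
turn [-0.006  0.001  0.041] shift [ 1.702 -0.007 -0.002]
```

```bash

python3 -m creep '[[[0.3,0,0,0,0,0.04,255],[0.2,0,0,0,0,0,255],[0.15,0,0,0,0,0,255],[0.15,0,0,0,0,0,255],[0.1,0,0,0,0,0,255],[0,0,0,0,0,0,255]]]'
python3 -m creep '[[[0.1,0,0,0,0,0,255],[0.1,0,0,0,0,0,255],[0.1,0,0,0,0,0,255],[0.1,0,0,0,0,0,255],[0.1,0,0,0,0,0,255],[0,0,0,0,0,0,255]]]'
python3 -c "
from h import *
plan(vw(-.023,-.097,.030),1.324); visestate()"
```

```text
clock: 7.75
eef_pos: [0.5044, -0.1184, 0.0295]
orientation: [-3.142, -0.0, 1.325]
contact_force: [-0.1, -0.1, 0.8]
grip_width: 0.005
gripper_force: 0.0
clock: 8.35
eef_pos: [0.5093, -0.099, 0.0294]
orientation: [-3.141, -0.0, 1.325]
contact_force: [-0.1, -0.2, 0.6]
grip_width: 0.011
gripper_force: 0.0
t 8.35 tcp [ 0.5093 -0.099   0.0294] rpy [-3.141 -0.     1.325] grip 0.011 F [-0.1 -0.2  0.6]
turn [-0.001 -0.001  0.006] shift [ 0.289 -0.01  -0.015]
top 544 block ends +y,-y 0.1052 0.0804 x tilt -0.002
  par 1 side 1 36 far [0.089  0.0896 0.0903]
  par 1 side -1 16 far [0.0722 0.0731 0.0753]
  par -1 side 1 23 far [0.0767 0.0796 0.0802]
  par -1 side -1 15 far [0.0676 0.0704 0.0708]
scene 1028 block ends +y,-y 0.1052 0.081 x tilt 0.007
  par 1 side 1 28 far [0.0873 0.0879 0.0916]
  par 1 side -1 53 far [0.0883 0.0884 0.0896]
  par -1 side 1 11 far [0.0805 0.0811 0.0833]
  par -1 side -1 6 far [0.1171 0.1172 0.1175]
```

```bash

python3 -m creep '[[[0.1,0,0,0,0,0,255],[0.1,0,0,0,0,0,255],[0.06,0,0,0,0,0,255],[0,0,0,0,0,0,255],[-0.3,0,0,0,0,0,255],[-0.6,0,0,0,0,0,255],[-0.8,0,-0.8,0,0,0,255],[-0.8,0,-0.8,0,0,0,0],[-0.8,0,-0.8,0,0,0,0],[-0.8,0,-0.6,0,0,0,0]]]'
python3 -c "
from h import *
visestate()
for n in ('top','scene'):
    c=load(n);P=cloud(c);Z=P[...,2];ok=np.asarray(c['range_z'])>0
    m=ok&(np.hypot(P[...,0]-.53,P[...,1]+.384)<.13)
    hd=c['pixels'].astype(int); white=(hd.min(-1)>120)&(hd.max(-1)-hd.min(-1)<50)
    p=P[m&(Z>.03)&white]; print(n,len(p),cv2.minAreaRect(p[:,:2].astype(np.float32)))
    w=P[m&(Z>.012)&(hd[...,0]-hd[...,2]>40)&~white]; print('handle',len(w),np.median(w,0).round(4)); d=np.median(p,0)-np.median(w,0); print('axis yaw',np.arctan2(d[1],d[0]).round(3))
"
```

```text
clock: 9.45
eef_pos: [0.4707, -0.2511, 0.1514]
orientation: [3.14, -0.0, 1.323]
contact_force: [0.6, 0.6, -0.6]
grip_width: 0.225
gripper_force: 0.0
top 547 block ends +y,-y 0.105 0.0804 x tilt -0.01
  par 1 side 1 30 far [0.089  0.0896 0.0902]
  par 1 side -1 30 far [0.0851 0.0875 0.088 ]
  par -1 side 1 30 far [0.0884 0.0889 0.0914]
  par -1 side -1 31 far [0.0858 0.088  0.0883]
scene 1032 block ends +y,-y 0.1051 0.081 x tilt -0.005
  par 1 side 1 27 far [0.0882 0.0888 0.0899]
  par 1 side -1 56 far [0.088  0.0888 0.089 ]
  par -1 side 1 22 far [0.0894 0.0902 0.091 ]
  par -1 side -1 68 far [0.0878 0.0879 0.0885]
top 0 ((0.0, 0.0), (0.0, 0.0), 0.0)
handle 70 [ 0.4969 -0.2846  0.5475]
axis yaw nan
scene 1235 ((0.5305718779563904, -0.37700194120407104), (0.04326746612787247, 0.08051982522010803), 78.1322021484375)
handle 656 [ 0.4538 -0.3607  0.0405]
axis yaw -0.202
  return _methods._mean(a, axis=axis, dtype=dtype,
  ret = um.true_divide(
```

```bash
cat >> h.py <<'E'
from scipy.optimize import least_squares
def maulfit(n='scene',g=(.53,-.384,-.2),z0=.029):
    c=load(n);P=cloud(c);Z=P[...,2];ok=np.asarray(c['range_z'])>0
    hd=c['pixels'].astype(int); white=(hd.min(-1)>110)&(hd.max(-1)-hd.min(-1)<60)
    p=P[ok&white&(np.hypot(P[...,0]-g[0],P[...,1]-g[1])<.07)&(Z>z0+.006)&(Z<z0+.035)]
    g=list(g)
    for _ in range(3):
        l=loc(p,g); a,b=np.percentile(l[:,0],[1,99]); k=l[(l[:,0]>a+.006)&(l[:,0]<b-.006)]; pk=p[(l[:,0]>a+.006)&(l[:,0]<b-.006)]
        f=lambda q: np.hypot(loc(pk,[g[0]-np.sin(q[1])*q[0],g[1]+np.cos(q[1])*q[0],q[1]])[:,1],pk[:,2]-z0)-.029
        q=least_squares(f,[0,g[2]],loss='soft_l1',f_scale=.002).x
        g=[g[0]-np.sin(q[1])*q[0]+np.cos(q[1])*(a+b)/2,g[1]+np.cos(q[1])*q[0]+np.sin(q[1])*(a+b)/2,q[1]]
    print(n,'maul',np.round(g,4),'len',round(b-a,4),'n',len(pk),'rms',np.std(f(q)).round(4)); return g
E
python3 - <<'E'
from h import *
g=maulfit(); 
plan([g[0],g[1],.16],np.pi/2+g[2]+np.pi/2)
plan([g[0],g[1],.16],g[2])
E
```

```text
scene maul [ 0.5293 -0.3841 -0.2021] len 0.0778 n 1045 rms 0.0013
t 9.55 tcp [ 0.4709 -0.2543  0.1527] rpy [3.136e+00 1.000e-03 1.318e+00] grip 0.309 F [ 0.5  0.9 -0.4]
turn [  0.023   0.034 -11.613] shift [-2.081 -2.888 -0.183]
t 9.55 tcp [ 0.4709 -0.2543  0.1527] rpy [3.136e+00 1.000e-03 1.318e+00] grip 0.309 F [ 0.5  0.9 -0.4]
turn [ 0.034 -0.023 10.887] shift [ 2.081  2.888 -0.183]
```

```bash

python3 -m creep '[[[0,0,0,0,0,0.99,0],[0,0,0,0,0,0.99,0],[0,0,0,0,0,0.99,0],[0,0,0,0,0,0.99,0],[0,0,0,0,0,0.99,0],[0,0,0,0,0,0.99,0],[0,0,0,0,0,0.99,0],[0,0,0,0,0,0.99,0],[0,0,0,0,0,0.99,0],[0,0,0,0,0,0.99,0],[0,0,0,0,0,0.99,0],[0.52,0.72,-0.05,0,0,0,0],[0.52,0.72,-0.05,0,0,0,0],[0.52,0.72,-0.05,0,0,0,0],[0.52,0.72,-0.05,0,0,0,0],[0,0,0,0,0,0,0]]]'
python3 -c "
from h import *
plan([.5293,-.3841,.010],-.202)"
```

```text
clock: 11.15
eef_pos: [0.5304, -0.3822, 0.157]
orientation: [3.139, 0.0, -0.199]
contact_force: [-0.0, 0.2, -0.5]
grip_width: 1.0
gripper_force: 0.0
t 11.15 tcp [ 0.5304 -0.3822  0.157 ] rpy [ 3.139  0.    -0.199] grip 1.0 F [-0.   0.2 -0.5]
turn [0.017 0.001 0.019] shift [-0.018  0.053  3.674]
```

```bash

python3 -m creep '[[[-0.02,0.05,0.8,0,0,0,0],[0,0,0.8,0,0,0,0],[0,0,0.8,0,0,0,0],[0,0,0.7,0,0,0,0],[0,0,0.4,0,0,0,0],[0,0,0.15,0,0,0,0],[0,0,0,0,0,0,0],[0,0,0,0,0,0,255],[0,0,0,0,0,0,255],[0,0,0,0,0,0,255],[0,0,0,0,0,0,255],[0,0,0,0,0,0,255],[0,0,0,0,0,0,255],[0,0,0,0,0,0,255],[0,0,0,0,0,0,255]]]'
python3 -c "
from h import *
plan([.5293,-.3841,.010],-.202)"
```

```text
clock: 12.65
eef_pos: [0.5297, -0.3799, 0.0117]
orientation: [3.142, -0.0, -0.196]
contact_force: [0.6, 0.5, 5.5]
grip_width: 0.609
gripper_force: 30.0
t 12.65 tcp [ 0.5297 -0.3799  0.0117] rpy [ 3.142 -0.    -0.196] grip 0.609 F [0.6 0.5 5.5]
turn [ 0.    -0.002  0.039] shift [0.012 0.106 0.043]
```

```bash

python3 -m creep '[[[0,0,-0.5,0,0,0,255],[0,0,-0.8,0,0,0,255],[0,0,-0.9,0,0,0,255],[0,0,-0.9,0,0,0,255],[0,0,-0.9,0,0,0,255],[0,0,0,0,0,0,255]]]'
python3 -c "
from h import *
plan(vw(0,.035,.15),-.247); snap('scene')
c=load('scene'); g=maulfit(z0=sense()['eef_pos'][2]+.018)
cv2.imwrite('pics/s3.png',cv2.resize(cv2.cvtColor(c['pixels'],cv2.COLOR_RGB2BGR)[280:480,80:340],(520,400)))"
```

```text
clock: 13.25
eef_pos: [0.5305, -0.3815, 0.1769]
orientation: [3.14, -0.006, -0.197]
contact_force: [0.8, -0.0, -3.7]
grip_width: 0.611
gripper_force: 30.0
t 13.25 tcp [ 0.5305 -0.3815  0.1769] rpy [ 3.14  -0.006 -0.197] grip 0.611 F [ 0.8 -0.  -3.7]
turn [ 0.013 -0.04   0.357] shift [ -1.677 -10.307   0.673]
scene maul [ 0.5344 -0.381  -0.2056] len 0.0702 n 514 rms 0.0009
```

View pics/s3.png

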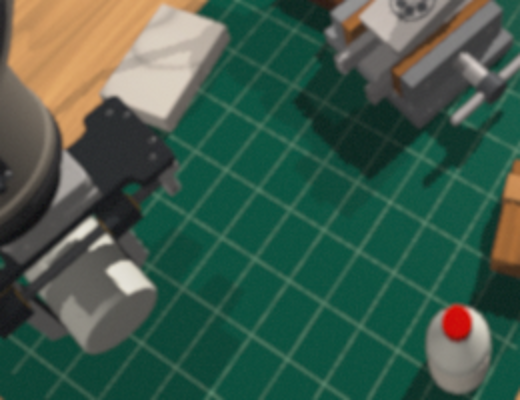

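The maul is held squarely by the head, at about (95,290), clear of the bench.

```bash

python3 -m creep '[[[0,0,0,0,0,0.36,255],[-0.15,-0.93,0,0,0,0,255],[-0.15,-0.94,0,0,0,0,255],[-0.15,-0.94,0,0,0,0,255],[-0.15,-0.94,0,0,0,0,255],[-0.15,-0.94,0,0,0,0,255],[-0.15,-0.94,0,0,0,0,255],[-0.15,-0.94,0.06,0,0,0,255],[-0.15,-0.94,0.15,0,0,0,255],[-0.15,-0.94,0.15,0,0,0,255],[-0.15,-0.94,0.15,0,0,0,255],[-0.18,-0.9,0.15,0,0,0,255],[0,0,0,0,0,0,255],[0,0,0,0,0,0,255]]]'
python3 -c "
from h import *
plan(vw(0,.035,.115),-.247)"
```

```text
clock: 14.7
eef_pos: [0.5641, 0.0364, 0.1443]
orientation: [3.14, 0.002, -0.245]
contact_force: [-0.3, -1.5, -3.3]
grip_width: 0.61
gripper_force: 30.0
t 14.7 tcp [0.5641 0.0364 0.1443] rpy [ 3.14e+00  2.00e-03 -2.45e-01] grip 0.61 F [-0.3 -1.5 -3.3]
turn [0.01  0.011 0.015] shift [0.064 0.03  0.732]
```

```bash

python3 -m creep '[[[0.05,0.03,0.35,0,0,0,255],[0,0,0.3,0,0,0,255],[0,0,0.1,0,0,0,255],[0,0,0.08,0,0,0,255],[0,0,0.08,0,0,0,255],[0,0,0.08,0,0,0,255],[0,0,0,0,0,0,255]]]'
python3 -m creep '[[[0,0,0.08,0,0,0,255],[0,0,0.08,0,0,0,255],[0,0,0.08,0,0,0,255],[0,0,0,0,0,0,255]]]'
```

```text
clock: 15.4
eef_pos: [0.5667, 0.0341, 0.1053]
orientation: [3.141, -0.0, -0.247]
contact_force: [-0.8, 0.1, -3.5]
grip_width: 0.615
gripper_force: 30.0
clock: 15.8
eef_pos: [0.5664, 0.034, 0.0955]
orientation: [3.141, 0.0, -0.247]
contact_force: [0.8, -0.0, -2.6]
grip_width: 0.61
gripper_force: 30.0
```

```bash
python3 -c "
from h import *
visestate();plan(vw(0,.035,.084),-.247)"
```

```text
par 1 side -1 15 far [0.0853 0.0872 0.0877]
  par -1 side -1 30 far [0.0857 0.088  0.0882]
scene 685 block ends +y,-y 0.1007 0.0721 x tilt 0.046
  par 1 side 1 28 far [0.0885 0.0886 0.0902]
  par 1 side -1 56 far [0.0889 0.089  0.0892]
  par -1 side -1 66 far [0.0876 0.0877 0.0877]
t 15.9 tcp [0.5661 0.0338 0.0955] rpy [ 3.141e+00  1.000e-03 -2.470e-01] grip 0.61 F [ 0.2  0.4 -2.7]
turn [0.005 0.005 0.001] shift [-0.001 -0.02   0.288]
```

```bash
python3 -c "
from h import *
s=load('scene')
cv2.imwrite('pics/s4.png',cv2.resize(cv2.cvtColor(s['pixels'],cv2.COLOR_RGB2BGR)[220:350,190:360],(680,520),interpolation=cv2.INTER_CUBIC))
P=cloud(s); l=loc(P[np.asarray(s['range_z'])>0],VISE)
for y in np.arange(-.055,.06,.01):
    e=l[(abs(l[:,1]-y)<.005)&(abs(l[:,0])<.028)&(l[:,2]>.05)]
    print(y.round(3),len(e),np.percentile(e[:,2],[5,25,50,75,95]).round(4) if len(e) else '')
"
```

```text
-0.055 147 [0.0746 0.2221 0.2323 0.2363 0.2378]
-0.045 377 [0.0578 0.0747 0.196  0.2361 0.2378]
-0.035 264 [0.0748 0.0768 0.2349 0.2368 0.2383]
-0.025 1071 [0.0777 0.423  0.4607 0.4879 0.5046]
-0.015 1082 [0.0792 0.3196 0.4694 0.512  0.5272]
-0.005 1467 [0.081  0.2363 0.3566 0.4066 0.5308]
0.005 614 [0.0806 0.1278 0.2887 0.5093 0.5348]
0.015 725 [0.0838 0.2305 0.2719 0.5122 0.5331]
0.025 584 [0.1401 0.2418 0.5092 0.5183 0.5384]
0.035 490 [0.1417 0.4129 0.512  0.5319 0.5428]
0.045 479 [0.1398 0.2526 0.5122 0.5333 0.5451]
0.055 418 [0.1354 0.5089 0.5127 0.5337 0.5445]
```

View pics/s4.png

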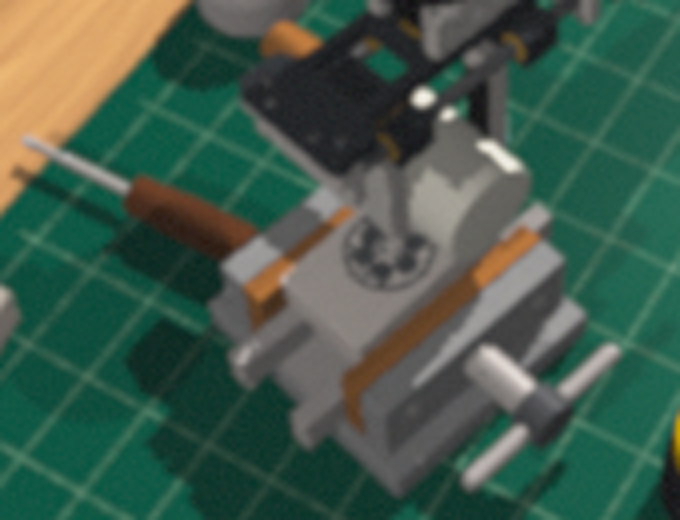

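The maul presses on the block's +y half. The profile along the block now runs from 0.0746 at −y to about 0.088 at +y, so it is going down. I continue gently.

```bash

python3 -m creep '[[[0,0,0.05,0,0,0,255],[0,0,0.05,0,0,0,255],[0,0,0.05,0,0,0,255],[0,0,0.05,0,0,0,255],[0,0,0,0,0,0,255]]]'
python3 -m creep '[[[0,0,0.04,0,0,0,255],[0,0,0.03,0,0,0,255],[0,0,0.03,0,0,0,255],[0,0,0,0,0,0,255]]]'
```

```text
clock: 16.4
eef_pos: [0.5665, 0.0341, 0.0876]
orientation: [3.141, -0.0, -0.247]
contact_force: [0.9, 0.8, -1.9]
grip_width: 0.612
gripper_force: 30.0
clock: 16.8
eef_pos: [0.5672, 0.0341, 0.0852]
orientation: [-3.14, -0.001, -0.247]
contact_force: [-7.6, 4.9, 30.2]
grip_width: 0.611
gripper_force: 30.0
```

```bash

python3 -m creep '[[[0,0,-0.1,0,0,0,255],[0,0,-0.4,0,0,0,255],[0,0.58,0,0,0,0,255],[0,0.58,0,0,0,0,255],[0,0.58,0,0,0,0,255],[0,0,0,0,0,0,255],[0,0,0.25,0,0,0,255],[0,0,0.1,0,0,0,255],[0,0,0.04,0,0,0,255],[0,0,0.04,0,0,0,255],[0,0,0,0,0,0,255]]]'
python3 -c "
from h import *
plan(vw(0,-.035,.084),-.247)"
```

```text
clock: 17.9
eef_pos: [0.5495, -0.0331, 0.0865]
orientation: [3.141, 0.0, -0.246]
contact_force: [-0.2, -0.2, -2.4]
grip_width: 0.616
gripper_force: 30.0
t 17.9 tcp [ 0.5495 -0.0331  0.0865] rpy [ 3.141  0.    -0.246] grip 0.616 F [-0.2 -0.2 -2.4]
turn [0.002 0.002 0.006] shift [-0.009  0.006  0.062]
```

```bash

python3 -m creep '[[[0,0,0.03,0,0,0,255],[0,0,0.03,0,0,0,255],[0,0,0,0,0,0,255]]]'
python3 -m creep '[[[0,0,0.03,0,0,0,255],[0,0,0,0,0,0,255],[0,0,0,0,0,0,255]]]'
```

```text
clock: 18.2
eef_pos: [0.5498, -0.0333, 0.0852]
orientation: [-3.14, -0.0, -0.247]
contact_force: [-6.2, 2.4, 19.5]
grip_width: 0.611
gripper_force: 30.0
clock: 18.5
eef_pos: [0.5504, -0.0336, 0.0847]
orientation: [-3.14, -0.001, -0.247]
contact_force: [-8.9, 2.2, 31.1]
grip_width: 0.609
gripper_force: 30.0
```

```bash

python3 -m creep '[[[0,0,-0.2,0,0,0,255],[0,-0.58,0,0,0,0,255],[0,-0.58,0,0,0,0,255],[0,-0.58,0,0,0,0,255],[0,0,0,0,0,0,255],[0,0,0.1,0,0,0,255],[0,0,0.05,0,0,0,255],[0,0,0.04,0,0,0,255],[0,0,0.02,0,0,0,255],[0,0,0,0,0,0,255]]]'
python3 -m creep '[[[0,0,-0.2,0,0,0,255],[0,0.44,0,0,0,0,255],[0,0.44,0,0,0,0,255],[0,0,0,0,0,0,255],[0,0,0.1,0,0,0,255],[0,0,0.06,0,0,0,255],[0,0,0.04,0,0,0,255],[0,0,0.02,0,0,0,255],[0,0,0,0,0,0,255]]]'
python3 -m creep '[[[0,0,-0.4,0,0,0,255],[0,0,-0.9,0,0,0,255],[0,0,-0.9,0,0,0,255],[0,-0.9,0,0,0,0,255],[0,-0.9,0,0,0,0,255],[0,-0.9,0,0,0,0,255],[0,-0.9,0,0,0,0,255],[0,-0.9,0,0,0,0,255]]]'
python3 -c "
from h import *
visestate();plan([*REST[:2],.15],-.538)
s=load('scene')
P=cloud(s); l=loc(P[np.asarray(s['range_z'])>0],VISE)
for y in np.arange(-.045,.05,.01):
    e=l[(abs(l[:,1]-y)<.005)&(abs(l[:,0])<.025)&(l[:,2]>.06)&(l[:,2]<.1)]
    print(y.round(3),len(e),np.median(e[:,2]).round(4) if len(e) else '')
"
```

```text
clock: 19.5
eef_pos: [0.5669, 0.0333, 0.0842]
orientation: [-3.14, -0.0, -0.248]
contact_force: [-10.6, 4.0, 31.8]
grip_width: 0.61
gripper_force: 30.0
clock: 20.4
eef_pos: [0.5589, -0.0006, 0.0832]
orientation: [-3.141, -0.002, -0.247]
contact_force: [-8.4, -0.2, 32.2]
grip_width: 0.609
gripper_force: 30.0
clock: 21.2
eef_pos: [0.6019, 0.1765, 0.1698]
orientation: [3.141, 0.0, -0.246]
contact_force: [0.1, 0.2, -3.0]
grip_width: 0.612
gripper_force: 30.0
top 512 block ends +y,-y 0.0752 0.0751 x tilt 0.002
  par 1 side 1 36 far [0.089  0.0896 0.0902]
  par 1 side -1 34 far [0.087  0.0875 0.0888]
  par -1 side 1 35 far [0.0883 0.0889 0.0913]
  par -1 side -1 34 far [0.0854 0.088  0.0885]
scene 931 block ends +y,-y 0.0753 0.0749 x tilt 0.002
  par 1 side 1 24 far [0.0892 0.0895 0.09  ]
  par 1 side -1 54 far [0.0889 0.0892 0.0894]
  par -1 side 1 35 far [0.089  0.0903 0.0907]
  par -1 side -1 66 far [0.0876 0.088  0.0884]
t 21.3 tcp [0.6022 0.1805 0.169 ] rpy [ 3.141e+00  1.000e-03 -2.390e-01] grip 0.614 F [-0.8 -0.2 -2.8]
turn [2.000e-03 4.000e-03 2.138e+00] shift [-3.261 -2.698  0.476]
-0.045 145 0.0737
-0.035 104 0.0749
-0.025 102 0.0749
-0.015 99 0.075
-0.005 101 0.0752
0.005 95 0.0753
0.015 98 0.0758
0.025 99 0.075
0.035 90 0.0751
0.045 92 0.0747
```

The block is level and down: both cameras read both ends at about 0.075, and it stopped hard at over 30 N at each end and in the middle. Both parallels are still centred. Now I take the maul to the rest.

```bash

python3 -m creep '[[[0,0,0,0,0,0.72,255],[0,0,0,0,0,0.71,255],[0,0,0,0,0,0.71,255],[-0.8,-0.67,0.12,0,0,0,255],[-0.8,-0.67,0.12,0,0,0,255],[-0.8,-0.67,0.12,0,0,0,255],[-0.8,-0.67,0.12,0,0,0,255],[0,0,0,0,0,0,255],[0,0,0.8,0,0,0,255],[0,0,0.8,0,0,0,255],[0,0,0.5,0,0,0,255],[0,0,0,0,0,0,255]]]'
python3 - <<'E'
from h import *
for n in ('top','scene'):
    c=load(n);P=cloud(c);l=loc(P[np.asarray(c['range_z'])>0],VISE)
    e=l[(abs(abs(l[:,0])-.05)<.008)&(abs(l[:,1])<.055)&(l[:,2]>.058)&(l[:,2]<.075)]; print(n,'jaw top',np.median(e[:,2]))
plan([*REST[:2],.025],-.538)
E
```

```text
clock: 22.5
eef_pos: [0.5469, 0.3318, 0.0645]
orientation: [3.138, 0.001, -0.545]
contact_force: [-0.6, -0.3, -3.5]
grip_width: 0.611
gripper_force: 30.0
top jaw top 0.06647135599263565
scene jaw top 0.066798621345624
t 22.5 tcp [0.5469 0.3318 0.0645] rpy [ 3.138e+00  1.000e-03 -5.450e-01] grip 0.611 F [-0.6 -0.3 -3.5]
turn [ 0.025  0.009 -0.054] shift [-0.135 -0.158  0.986]
```

```bash

python3 -m creep '[[[-0.13,-0.16,0,0,0,-0.05,255],[0,0,0.5,0,0,0,255],[0,0,0.35,0,0,0,255],[0,0,0.05,0,0,0,255],[0,0,0,0,0,0,255]]]'
python3 -c "
from h import *
plan([*REST[:2],.025],-.538)"
```

```text
clock: 23.0
eef_pos: [0.5468, 0.3404, 0.0303]
orientation: [3.141, 0.0, -0.539]
contact_force: [1.4, 0.4, -2.7]
grip_width: 0.613
gripper_force: 30.0
t 23.0 tcp [0.5468 0.3404 0.0303] rpy [ 3.141  0.    -0.539] grip 0.613 F [ 1.4  0.4 -2.7]
turn [ 0.006  0.001 -0.006] shift [-0.024  0.025  0.132]
```

```bash

python3 -m creep '[[[-0.02,0.02,0.05,0,0,0,255],[0,0,0.05,0,0,0,255],[0,0,0,0,0,0,255]]]'
python3 -m creep '[[[0,0,0.03,0,0,0,255],[0,0,0,0,0,0,255]]]'
```

```text
clock: 23.3
eef_pos: [0.5459, 0.3405, 0.0267]
orientation: [-3.141, 0.0, -0.539]
contact_force: [-0.3, -0.1, -3.0]
grip_width: 0.609
gripper_force: 30.0
clock: 23.5
eef_pos: [0.5458, 0.3405, 0.0255]
orientation: [3.142, 0.0, -0.539]
contact_force: [-0.5, -0.5, -3.5]
grip_width: 0.609
gripper_force: 30.0
```

```bash

python3 -m creep '[[[0,0,0.03,0,0,0,255],[0,0,0.02,0,0,0,255],[0,0,0,0,0,0,255]]]'
python3 -m creep '[[[0,0,0.02,0,0,0,255],[0,0,0.02,0,0,0,255],[0,0,0,0,0,0,255]]]'
```

```text
clock: 23.8
eef_pos: [0.5464, 0.3409, 0.0243]
orientation: [-3.14, -0.0, -0.539]
contact_force: [-1.9, 0.3, 9.4]
grip_width: 0.607
gripper_force: 30.0
clock: 24.1
eef_pos: [0.5466, 0.3409, 0.024]
orientation: [-3.139, 0.0, -0.539]
contact_force: [-9.6, -0.2, 30.9]
grip_width: 0.614
gripper_force: 30.0
```

```bash

python3 -m creep '[[[0,0,-0.03,0,0,0,255],[0,0,0,0,0,0,60],[0,0,0,0,0,0,0],[0,0,0,0,0,0,0],[0,0,0,0,0,0,0],[0,0,0,0,0,0,0],[0,0,0,0,0,0,0],[0,0,-0.3,0,0,0,0],[0,0,-0.6,0,0,0,0],[0,0,-0.9,0,0,0,0],[0,0,-0.9,0,0,0,0],[0,0,-0.9,0,0,0,0],[0,-0.9,0,0,0,0,0],[0,-0.9,0,0,0,0,0],[0,-0.9,0,0,0,0,0],[0,-0.9,0,0,0,0,0],[0,-0.9,0,0,0,0,0],[0,0,0,0,0,0,0]]]'
python3 - <<'E'
from h import *
visestate()
g=maulfit('scene',REST,.044); print('off seat mm',(np.hypot(*(np.array(g[:2])-REST[:2]))*1000).round(1),sense()['grip_width'])
for n in ('top','scene'):
    c=load(n);P=cloud(c);e=P[(np.asarray(c['range_z'])>0)&(np.hypot(P[...,0]-g[0],P[...,1]-g[1])<.025)][:,2]; print(n,'maul top',np.percentile(e,[90,97]).round(4))
im=np.hstack([cv2.resize(cv2.cvtColor(load(n)['pixels'],cv2.COLOR_RGB2BGR),(400,300),interpolation=cv2.INTER_AREA) for n in ('scene','top')])
cv2.imwrite('pics/s5.png',im)
E
```

```text
clock: 25.9
eef_pos: [0.6389, 0.4985, 0.1668]
orientation: [3.142, -0.001, -0.535]
contact_force: [0.2, -0.7, -0.4]
grip_width: 0.999
gripper_force: 0.0
top 521 block ends +y,-y 0.0747 0.0751 x tilt -0.007
  par 1 side 1 33 far [0.089  0.0896 0.0903]
  par 1 side -1 31 far [0.0862 0.0872 0.0881]
  par -1 side 1 34 far [0.0884 0.0889 0.0912]
  par -1 side -1 30 far [0.0857 0.0878 0.0883]
scene 926 block ends +y,-y 0.0753 0.0748 x tilt 0.003
  par 1 side 1 25 far [0.0878 0.0883 0.0894]
  par 1 side -1 60 far [0.0887 0.089  0.0894]
  par -1 side 1 35 far [0.0907 0.0909 0.0913]
  par -1 side -1 70 far [0.0878 0.0878 0.088 ]
scene maul [ 0.5441  0.3423 -0.5384] len 0.079 n 448 rms 0.0015
off seat mm 2.7 0.9987789307257259
top maul top [0.0753 0.0765]
scene maul top [0.0745 0.0753]
```

View pics/s5.png

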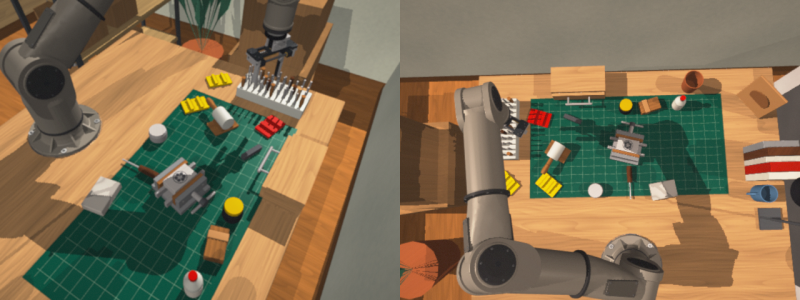

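The maul lies in the wooden rest, 2.7 mm off the seat, with its top at about 0.074. The block is level and nothing else has moved. The hand is near the tool rack, so I raise it before handing in.

```bash

python3 -m creep '[[[0,0.3,-0.7,0,0,0,0],[0,0.3,-0.7,0,0,0,0],[0,0.3,-0.6,0,0,0,0],[0,0,0,0,0,0,0],[0,0,0,0,0,0,0],[0,0,0,0,0,0,0]]]'
python3 -c "
from h import *
print(hand_in())"
```

```text
clock: 26.6
eef_pos: [0.6192, 0.4641, 0.2464]
orientation: [3.141, 0.001, -0.539]
contact_force: [-0.9, 0.1, -0.1]
grip_width: 1.0
gripper_force: 0.0
the job is handed in; nothing more can be done
None
```

The job is handed in at about 27 s on the robot clock. By the cameras both parallels are centred within about 2 mm, the block sits level and fully down, and the maul lies in the wooden rest about 3 mm from its seat. The verdict was not shown to me. My first push of both parallels together pulled one of them out and tipped the block further, so I re-centred that one alone, and I seated the block with slow maul presses of about 30 N rather than blows.

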